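Offer a circuit board up to the test fixture and hold it there

ROBOT

A 6-joint arm with a two-finger parallel gripper is mounted at the origin on a cart in front of the work surface, level with it; the furniture and walls round the work are solid. World frame = base frame: x ahead of the robot, y to its left, z up, the work surface at z = 0. Lengths are in m, angles in rad, forces in N, time in s.
With the tool pointing down it reaches from about 0.375 to 0.975 m from the base axis. Payload 3.8 kg.
Tool frame: the origin (TCP) lies on the mounting face of the last link; the fingertips stand 173 mm ahead of it and the grasp point (between the pads) lies 155 mm ahead of it (bot.hold_point_z is the distance from the TCP to the grasp point, in m); z points along the fingers, y is the line along which they close (so a half turn about z gives the same grasp; the last joint's range is limited). The gripper opens to 85 mm and grips with 20 to 120 N. Pads are 22 mm wide; open, the fingers measure 114 mm over their backs; the gripper's body (76 mm by 85 mm) begins 54 mm behind the grasp point. The pads swing forward as they close: fully open they stand 13 mm farther back than shut.
Start: joints at [-1.204, 0.264, 1.604, -0, 1.274, -0.037], TCP at [0.265, -0.621, 0.405] pointing down, gripper open.
Joint ranges: [-2.63, 2.63], [-0.94, 2.18], [0.31, 2.57], [-1.31, 4.45], [0, 2.66], [-2.55, 2.55]. Speed limits (rad/s): [2.57, 2.57, 3.14, 3.14, 3.14, 3.14].

INTERFACE

Orientations are given as a rotation vector (axis times angle).
In Python, from workcell import bot, optics gives the robot as it stands.
- The arm moves only by the shell command python3 -m jog 'ROWS' [OPENING] [FORCE]. ROWS is JSON, a list of rows, each an object of numbers: "dx", "dy", "dz": the shift along the tool's x, y, z in mm; "ax", "ay", "az": the turn, a rotation vector about the tool's x, y, z in degrees. A call has 1 to 20 rows; each row shifts and turns the commanded pose from where the row before left it, along the tool's axes as they then stand; what a row does not reach is not made up. A row lasts 1/12 s, in which the tool goes at most 41.7 mm and 7.16 degrees, less where a joint would pass 70% of its speed; a pose out of reach is approached as far as the arm can. A call with a gripper value outside its range is refused whole. OPENING is the opening, from 0 (shut) to 1 (fully open), set as the call begins (- or left out, the last holds). The fingers move at their own pace and stop on an object; FORCE is the grip in N (left out, the last holds). Time passes only in rows, so rows that do not move let the fingers close. It gives the time, the measured TCP pose, the force, the opening and the grip force at its end, in the units of the state.
- bot.read_state(): the state, without advancing time (a new reading comes with each control period).
- optics.read_camera(name): name is "scene" or "side" or "wrist"; returns a dict with "img" (400x640x3 uint8, red, green, blue), "vertical_fov" (degrees; the focal length in pixels is half the picture's height over the tangent of half this angle, whatever the lens; pixels are square), "cx", "cy" (the principal point, pixels), "R" (3x3) and "t" (3): a world point X has camera coordinates R X + t; the wrist camera has in their place "tool_from_camera" (4x4, takes a point from camera to tool coordinates, whose origin is the TCP and whose axes are the flange's). Camera axes: x right, y down, z forward; pixel columns grow to the right and rows downward; lengths in m; the calibration is good to about 2 mm. The wrist camera is an equidistant fisheye: a pixel r from the principal point sees the ray r / f radians off the axis. A picture is of the moment at which its call begins: read the wrist's pose just before it. There is no depth.
- bot.finish_job(): hands the job in; it is judged then, once.
The state is a dict: "time": time; "q": joint angles; "joint_vel": joint speeds; "joint_torque": joint torques, N m; "tool_pos": TCP position; "tcp_rot": TCP orientation; "wrist_force": force on the tool from outside, world axes, zero at the start; "torque": the same for the moment, N m; "width": opening from 0.0 (shut) to 1.0 (fully open); "grip_force": force on a finger pad.
Only numpy, scipy, OpenCV 4.12 (cv2) and the standard library are available. Lean on these libraries where they do the work, as an engineer would, in place of code of your own. Each camera call takes 0.05 s, during which the arm holds its last target. There are 200 camera calls.

TASK

Work the test fixture's contact pins once: pull its sprung side lever towards the robot all the way to its stop, then ease it slowly back home (two seconds or more, never let it snap back). Then pick up the small circuit board, carry it over the power strip without touching the strip or disturbing the reel, fan and bottle, and finish while still holding it level and still just above the fixture's nest, centred and square, with its underside about 1 cm above the tops of the four white corner locators, the transformer end towards the lever side and nothing but the gripper touching it. Do not seat it or let go: the program ends with the board in the gripper, ready for an eye check.

Things in the scene. Friction and masses are not known exactly. Their poses are not given: they have to be found in the camera images.
- board: Small brown circuit board, 36 (x) x 50 (y) x 5 mm thick, 60 g, lying flat; on top a yellow transformer block, 18 (x) x 20 (y) mm, centred at board x = +2, y = -6 mm, from 5 to 21 mm above the underside, and two small blue upright cylinders. Grip the block from above. Origin: centre of the board's underside; z up. The transformer end is the -y end.
- board_transformer_end (a point): Point on the board's underside on its centre line, 20 mm from the origin towards the transformer end (board -y).
- test_fixture: Board tester, fixed: grey housing 120 (x) x 130 (y) mm, aluminium top 48 mm high; on it a black nest plate 60 x 74 mm (top at 54 mm) with brass pins and four white L-shaped corner locators round a 39 x 53 mm pocket (tops at 62 mm). Origin: centre of its underside; +x away from the robot, lever on the -y side. The board's axes belong along the fixture's axes.
- nest (a point): Centre of the nest at the height of the locators' tops, 62 mm above the worktop; axes as the fixture's. The board's origin should come to hover about 10 mm above it.
- nest_lever_end (a point): Point 20 mm from the nest centre towards the lever side (fixture -y), same height; the board's transformer end belongs above it.
- lever (a joint): Sprung lever's angle, rad: 0 = home (leaning 0.26 rad from upright to fixture +x), grows as its top is pulled to fixture -x, up to the stop at 0.90. A damped spring returns it: 3 N at the grip at home, 7 N at the stop, some more while moving. Let go near the stop it snaps back at over 1.8 rad/s (forbidden); let go within 0.1 rad of home it settles gently.
- lever_grip (a point): Middle of the lever's hand grip: round bar, 16 mm diameter, 60 mm long, level, along the fixture's y, standing out sideways from the top of the lever's arm (the arm is 42 mm from this point towards the housing). At home 136 mm above the worktop (the lever's highest point is 144 mm: carry over it). Pinch it from above, closing along the fixture's x; it turns between the fingers.
- lever_pivot (a point): Point on the lever's turning axis (parallel to the fixture's y, 30 mm above the worktop), level with the middle of the hand grip; the grip's middle moves on a circle of 110 mm radius about it.
- power_strip: White mains power strip, 57 (x) x 315 (y) x 47 mm high, fixed on the worktop to the right of the fixture, between it and the board, its long axis roughly along world x. Origin: centre of its underside.
- solder_reel: Bystander: solder reel standing on its flange, 56 mm diameter, 44 mm high; it may have changed places with the board. Origin: centre of its underside.
- fan: Bystander: square black fan standing on edge, 27 (x) x 80 (y) x 80 mm high, behind the fixture. Origin: centre of its underside.
- flux_bottle: Bystander: small white dropper bottle, 28 mm diameter, 69 mm high, standing behind the fixture. Origin: centre of its underside.
There are look-alikes about, which are no part of the job. Leave any red look-alike of the board alone.

How it is judged:
By the outcome, as a careful person would: the job done as asked, in the order asked, and still so for the second after the job is handed in, while the arm keeps its last pose, push and grip.
It also fails if it takes over 64 s, if anything falls off the work surface, if the arm or the gripper's body presses on something with over 40 N, if the wrist force passes 120 N, or if a joint passes its speed limit or range.

## Working session

There is one attempt and no reset: what is moved stays moved. The work goes in short steps, Python scripts to look and compute and a shell command to move; the robot and the scene stay as the last step left them, time stands still between calls to the robot, and variables do not carry over. Pictures are saved under pics/ and viewed, at most 10 in all, crops included, and the job is handed in when it is done.

```bash
mkdir -p pics; ls; python3 - <<'E'
from workcell import bot, optics
import cv2,numpy as np
s=bot.read_state();print({k:np.round(v,3).tolist() for k,v in s.items()}, bot.hold_point_z)
for n in ["scene","side","wrist"]:
    c=optics.read_camera(n);cv2.imwrite(f"pics/{n}0.png",c["img"][:,:,::-1])
    print(n,{k:np.round(v,4).tolist() for k,v in c.items() if k!="img"})
E
```

```text
pics
{'time': 0.0, 'q': [-1.204, 0.265, 1.605, -0.0, 1.274, -0.037], 'joint_vel': [-0.001, -0.001, 0.001, -0.0, 0.0, -0.001], 'joint_torque': [-0.001, -51.512, -36.731, -0.0, 0.013, -0.0], 'tool_pos': [0.265, -0.62, 0.403], 'tcp_rot': [-3.076, -0.63, 0.001], 'wrist_force': [-0.712, 0.019, 0.216], 'torque': [0.03, -0.042, -0.019], 'grip_force': 0.0, 'width': 1.0} 0.1547
scene {'vertical_fov': 55.8374, 'cx': 316.398, 'cy': 193.0108, 'R': [[-0.8485, -0.529, -0.0163], [-0.3952, 0.6537, -0.6454], [0.3521, -0.5411, -0.7637]], 't': [0.3798, 0.4126, 0.6154]}
side {'vertical_fov': 44.0183, 'cx': 316.6282, 'cy': 199.6816, 'R': [[-0.9993, 0.0289, 0.0237], [-0.0115, 0.3655, -0.9308], [-0.0356, -0.9304, -0.3649]], 't': [0.5669, 0.1906, 1.0799]}
wrist {'vertical_fov': 65.7065, 'cx': 321.3519, 'cy': 197.4525, 'tool_from_camera': [[0.0013, -0.9619, -0.2736, 0.0691], [1.0, 0.0011, 0.001, -0.0008], [-0.0006, -0.2736, 0.9619, 0.0314], [0.0, 0.0, 0.0, 1.0]]}
```

View pics/scene0.png

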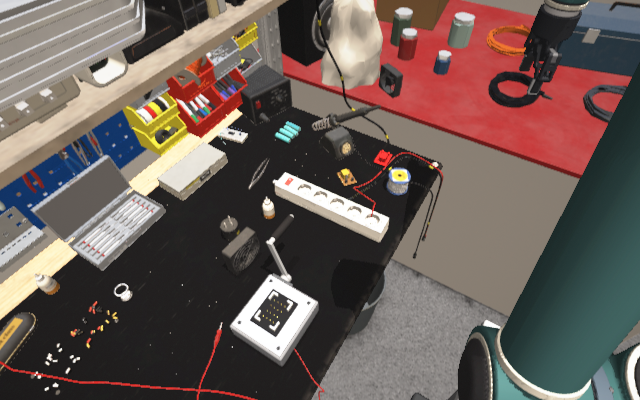

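View pics/side0.png

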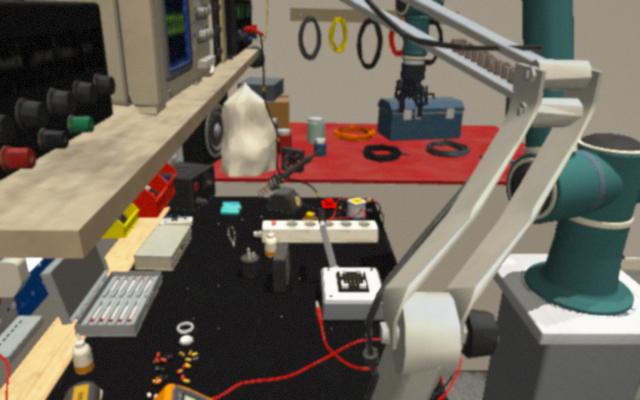

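View pics/wrist0.png

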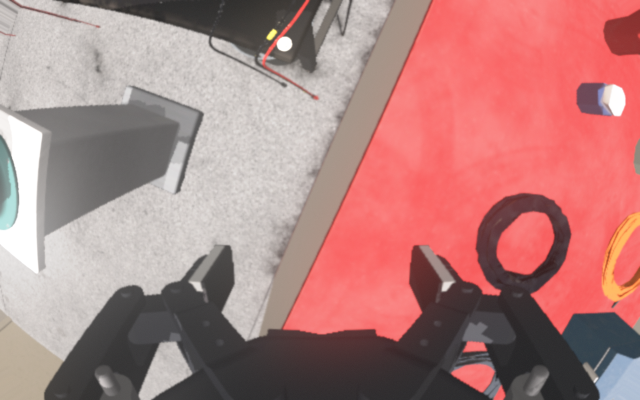

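The scene view shows the fixture at about (275,315). The lever grip runs (275,243)–(293,218), the board is at (346,177) and the red look-alike at (383,157). The reel is at (398,181), the strip at (330,205), the fan at (240,250) and the bottle at (268,208). The side view confirms this layout; the wrist view sees only floor and the red bench.

```bash
cat > h.py <<'E'
from workcell import bot, optics
import cv2, numpy as np
from scipy.spatial.transform import Rotation as Ro
def shot(n, save=None):
    s=bot.read_state(); c=optics.read_camera(n)
    c["f"]=200/np.tan(np.radians(c["vertical_fov"])/2)
    if n=="wrist":
        T=np.eye(4);T[:3,:3]=Ro.from_rotvec(s["tcp_rot"]).as_matrix();T[:3,3]=s["tool_pos"]
        c["M"]=T@np.array(c["tool_from_camera"])
    else:
        R=np.array(c["R"]);M=np.eye(4);M[:3,:3]=R.T;M[:3,3]=-R.T@np.array(c["t"]);c["M"]=M
    c["fish"]=n=="wrist"
    if save: cv2.imwrite(f"pics/{save}.png",c["img"][:,:,::-1])
    return c
def ray(c,u,v):
    d=np.array([(u-c["cx"]),(v-c["cy"])])/c["f"]
    if c["fish"]:
        r=np.hypot(*d); k=np.sin(r)/max(r,1e-9); d=np.array([d[0]*k,d[1]*k,np.cos(r)])
    else: d=np.array([d[0],d[1],1])
    return c["M"][:3,3], c["M"][:3,:3]@(d/np.linalg.norm(d))
def onz(c,u,v,z):
    o,d=ray(c,u,v); return o+d*(z-o[2])/d[2]
def proj(c,X):
    M=np.linalg.inv(c["M"]);p=M[:3,:3]@np.array(X)+M[:3,3]
    if c["fish"]:
        a=np.hypot(p[0],p[1]);k=np.arctan2(a,p[2])/max(a,1e-9)
    else:k=1/p[2]
    return np.array([p[0]*k*c["f"]+c["cx"],p[1]*k*c["f"]+c["cy"]])
def tool_state():
    s=bot.read_state();R=Ro.from_rotvec(s["tcp_rot"]).as_matrix();p=np.array(s["tool_pos"])
    return s,R,p
def delta(target, Rt):
    "mm shift in current tool axes and rotvec deg to reach TCP target with orientation Rt"
    s,R,p=tool_state()
    return np.round(R.T@(np.array(target)-p)*1000,1), np.round(np.degrees(Ro.from_matrix(R.T@Rt).as_rotvec()),2)
E
python3 - <<'E'
from h import *
c=shot("scene","s1")
for n,u,v,z in [("fix",273,311,.054),("gripA",275,243,.136),("gripB",293,218,.136),("board",346,177,.01),("red",383,157,.01),("reel",398,181,.03),("stripL",288,187,.03),("stripR",380,225,.03),("fan",240,250,.04),("bottle",268,208,.03)]:
    print(n,np.round(onz(c,u,v,z),3))
s,R,p=tool_state();print(R.round(3))
im=c["img"][140:290,225:425,::-1];cv2.imwrite("pics/crop1.png",cv2.resize(im,None,fx=4,fy=4,interpolation=cv2.INTER_CUBIC))
E
```

```text
fix [0.502 0.067 0.054]
gripA [ 0.55  -0.02   0.136]
gripB [ 0.554 -0.086  0.136]
board [ 0.569 -0.342  0.01 ]
red [ 0.518 -0.46   0.01 ]
reel [ 0.441 -0.381  0.03 ]
stripL [ 0.668 -0.221  0.03 ]
stripR [ 0.421 -0.235  0.03 ]
fan [ 0.649 -0.01   0.04 ]
bottle [ 0.671 -0.141  0.03 ]
[[ 0.92   0.393 -0.   ]
 [ 0.393 -0.92   0.001]
 [ 0.    -0.001 -1.   ]]
```

View pics/crop1.png

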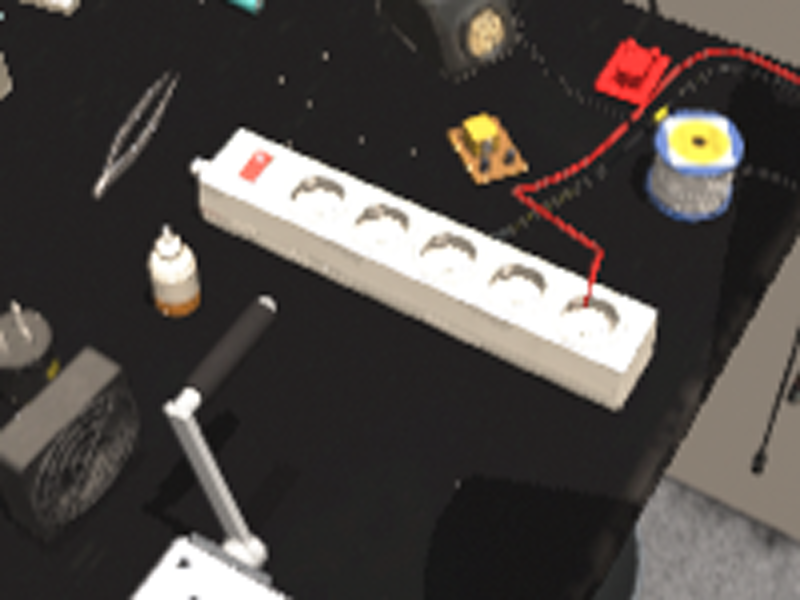

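The crop shows the yellow block at the upper left of the board (485,130), with a red lead nearby. The bottle is at (172,280), and the lever grip runs (190,385)–(268,303). Next I'll move the wrist camera to look at the fixture and lever.

```bash
R='{"dx":28.5,"dy":-24.5}'; python3 -m jog '[{"dx":28.5,"dy":-24.5},{"dx":28.5,"dy":-24.5},{"dx":28.5,"dy":-24.5},{"dx":28.5,"dy":-24.5},{"dx":28.5,"dy":-24.5},{"dx":28.5,"dy":-24.5},{"dx":28.5,"dy":-24.5},{"dx":28.5,"dy":-24.5},{"dx":28.5,"dy":-24.5},{"dx":28.5,"dy":-24.5},{"dx":28.5,"dy":-24.5},{"dx":28.5,"dy":-24.5},{"dx":28.5,"dy":-24.5},{"dx":28.5,"dy":-24.5},{"dx":28.5,"dy":-24.5},{"dx":28.5,"dy":-24.5}]' && python3 -m jog '[{"az":-6.7},{"az":-6.7},{"az":-6.7},{"az":-6.7},{"az":-6.7},{"az":-6.7},{"az":-6.7},{"az":-6.7},{"az":-6.7},{"az":-6.7},{},{},{}]'
python3 - <<'E'
from h import *
c=shot("wrist","w1");s,R,p=tool_state();print(R.round(3),p,s["q"])
E
```

```text
[[ 0.92   0.393 -0.   ]
 [ 0.393 -0.92   0.001]
 [ 0.    -0.001 -1.   ]] [ 0.26515663 -0.62057542  0.40403457] [-1.20390814e+00  2.64349802e-01  1.60463198e+00  1.09492817e-05
  1.27369660e+00 -3.68545303e-02]invalid input
```

View pics/w1.png

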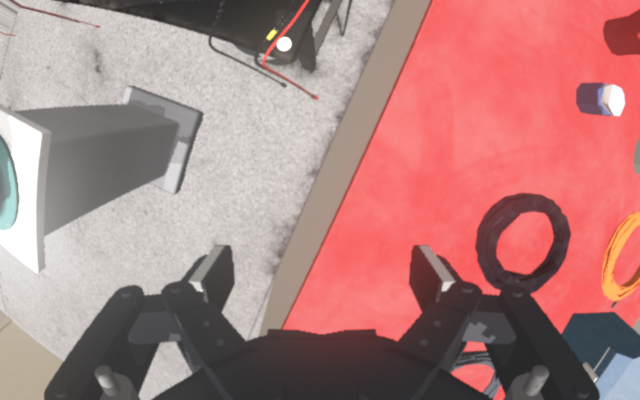

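The picture is unchanged because the call was refused. I'll check which row format is accepted.

```bash
python3 -m jog '[{"dx":28.5,"dy":-24.5,"dz":0,"ax":0,"ay":0,"az":0}]'; python3 -m jog '[{"dx":28.5,"dy":-24.5}]' - -; python3 -m jog '[{"dx":28.5,"dy":-24.5}]' 1 30; python3 -m jog --help
```

```text
time: 0.33
tool_pos: [0.2797, -0.5905, 0.404]
tcp_rot: [3.076, 0.623, -0.003]
wrist_force: [0.6, 0.6, 0.5]
width: 1.0
grip_force: 0.0invalid input
invalid input
invalid input: not JSON, or not a number
```

```bash
python3 -m jog '[{"dx":28.5,"dy":-24.5,"dz":0,"ax":0,"ay":0,"az":0},{"dx":28.5,"dy":-24.5,"dz":0,"ax":0,"ay":0,"az":0},{"dx":28.5,"dy":-24.5,"dz":0,"ax":0,"ay":0,"az":0},{"dx":28.5,"dy":-24.5,"dz":0,"ax":0,"ay":0,"az":0},{"dx":28.5,"dy":-24.5,"dz":0,"ax":0,"ay":0,"az":0},{"dx":28.5,"dy":-24.5,"dz":0,"ax":0,"ay":0,"az":0},{"dx":28.5,"dy":-24.5,"dz":0,"ax":0,"ay":0,"az":0},{"dx":28.5,"dy":-24.5,"dz":0,"ax":0,"ay":0,"az":0},{"dx":28.5,"dy":-24.5,"dz":0,"ax":0,"ay":0,"az":0},{"dx":28.5,"dy":-24.5,"dz":0,"ax":0,"ay":0,"az":0},{"dx":28.5,"dy":-24.5,"dz":0,"ax":0,"ay":0,"az":0},{"dx":28.5,"dy":-24.5,"dz":0,"ax":0,"ay":0,"az":0},{"dx":28.5,"dy":-24.5,"dz":0,"ax":0,"ay":0,"az":0},{"dx":28.5,"dy":-24.5,"dz":0,"ax":0,"ay":0,"az":0},{"dx":28.5,"dy":-24.5,"dz":0,"ax":0,"ay":0,"az":0}]' && python3 -m jog '[{"dx":0,"dy":0,"dz":0,"ax":0,"ay":0,"az":-6.7},{"dx":0,"dy":0,"dz":0,"ax":0,"ay":0,"az":-6.7},{"dx":0,"dy":0,"dz":0,"ax":0,"ay":0,"az":-6.7},{"dx":0,"dy":0,"dz":0,"ax":0,"ay":0,"az":-6.7},{"dx":0,"dy":0,"dz":0,"ax":0,"ay":0,"az":-6.7},{"dx":0,"dy":0,"dz":0,"ax":0,"ay":0,"az":-6.7},{"dx":0,"dy":0,"dz":0,"ax":0,"ay":0,"az":-6.7},{"dx":0,"dy":0,"dz":0,"ax":0,"ay":0,"az":-6.7},{"dx":0,"dy":0,"dz":0,"ax":0,"ay":0,"az":-6.7},{"dx":0,"dy":0,"dz":0,"ax":0,"ay":0,"az":-6.7},{"dx":0,"dy":0,"dz":0,"ax":0,"ay":0,"az":0},{"dx":0,"dy":0,"dz":0,"ax":0,"ay":0,"az":0},{"dx":0,"dy":0,"dz":0,"ax":0,"ay":0,"az":0}]'
python3 - <<'E'
from h import *
c=shot("wrist","w2");s,R,p=tool_state();print(R.round(3),p,s["q"])
E
```

```text
time: 1.58
tool_pos: [0.5309, -0.0792, 0.4049]
tcp_rot: [3.077, 0.63, 0.001]
wrist_force: [0.4, -1.5, 0.5]
width: 1.0
grip_force: 0.0
time: 2.67
tool_pos: [0.5305, -0.0811, 0.4047]
tcp_rot: [-2.222, -2.221, 0.0]
wrist_force: [0.1, 0.1, 0.2]
width: 1.0
grip_force: 0.0
[[-0.  1. -0.]
 [ 1.  0.  0.]
 [ 0. -0. -1.]] [ 0.53048643 -0.08106186  0.40467081] [-1.98059556e-01  1.73390750e-03  1.89911996e+00  3.15980420e-05
  1.24077766e+00 -1.98116560e-01]
```

View pics/w2.png

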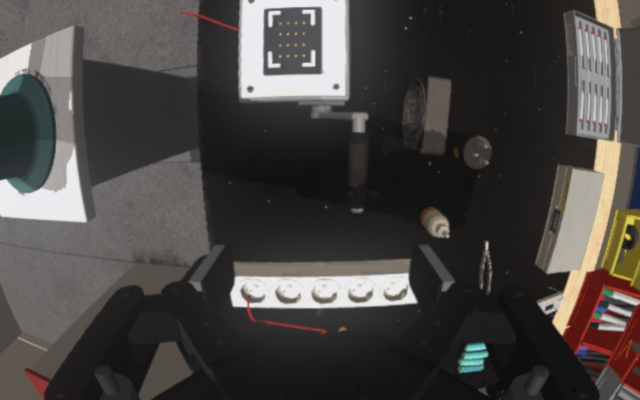

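The wrist view shows the fixture with its nest at (293,40) and white locators at its corners. The lever grip is a dark bar from (360,130) to (357,212), with the arm end at (362,122). The fan is at (430,115), the bottle at (437,222) and the strip at (325,290). I'll measure these by masks.

```bash
python3 - <<'E'
from h import *
c=shot("wrist");im=c["img"];g=im.min(axis=2);mx=im.max(axis=2)
# locators: white blobs inside the nest's dark plate
m=((g>140)*255).astype(np.uint8)
n,l,st,ce=cv2.connectedComponentsWithStats(m[0:85,240:345])
pts=[]
for i in range(1,n):
    if 5<st[i,4]<400: print("blob",st[i],ce[i].round(1)+[240,0])
    if 15<st[i,4]<400 and 10<ce[i][0]<95 : 
        ys,xs=np.where(l==i);pts+= [onz(c,x+240,y,.062)[:2] for x,y in zip(xs,ys)]
r=cv2.minAreaRect((np.array(pts)*1000).astype(np.float32));print("locators rect",r)
# dark plate outline
d=((mx<100)*255).astype(np.uint8);d[:, :245]=0;d[:,342:]=0;d[90:]=0
n,l,st,ce=cv2.connectedComponentsWithStats(d);i=1+np.argmax(st[1:,4]);print(st[i])
k,_=cv2.findContours((l==i).astype(np.uint8),0,1)
P=np.array([onz(c,x,y,.054)[:2]*1000 for x,y in k[0][:,0]]).astype(np.float32);print("plate",cv2.minAreaRect(P))
# white housing lower edge z=.048
h=m.copy();h[110:]=0;n,l,st,ce=cv2.connectedComponentsWithStats(h);i=1+np.argmax(st[1:,4]*(np.abs(ce[1:,0]-293)<60));print("house",st[i])
k,_=cv2.findContours((l==i).astype(np.uint8),0,1);print([np.round(onz(c,x,y,.048)[:2]*1000) for x,y in cv2.approxPolyDP(k[0],5,True)[:,0]])
cv2.imwrite("pics/z.png",cv2.resize(im[90:225,300:420,::-1],None,fx=4,fy=4))
for r in range(108,220,4): print(r,''.join('%4d'%v for v in mx[r,340:384:2]))
E
```

```text
blob [ 62   9  14  17 113] [310.3  15. ]
blob [ 28  10  13  17 110] [272.   16.6]
blob [ 28  51  13  17 113] [271.9  61.3]
blob [ 62  50  14  17 116] [310.8  59.9]
locators rect ((499.89251708984375, 65.4987564086914), (47.388912200927734, 61.33530044555664), 0.39276665449142456)
[ 264    8   57   66 2831]
plate ((499.7401123046875, 64.79772186279297), (57.36018371582031, 71.2459716796875), 0.08755042403936386)
house [ 239    0  110  100 6848]
[array([442., 116.]), array([445.,   6.]), array([556.,   3.]), array([557., 112.])]
108   47  48  47  48  47  47  46  45  45  45  42  43  42  42  40  40  39  38  38  37  36  37
112   74  73  73  71  71  70  76  92  90  89  87  86  81  66  43  39  37  38  37  37  36  35
116   79  77  77  78  81  83 118 144 144 151 150 142 141 138  79  35  34  32  32  30  32  31
120   42  42  46  46  49  50  76 111 134 155 155 138 111  68  41  31  31  32  31  30  27  27
124   37  37  37  36  37  38  68 117 137 156 154 139 105  38  33  31  30  28  30  29  27  25
128   36  36  35  36  34  37  67 116 138 156 154 139 103  34  30  30  28  29  26  29  26  56
132   32 
[... 1336 characters left out ...]
6  27  26  24  23  18  23  22  20  20  20  21  20
192   19  21  21  18  25  26  27  28  28  27  28  27  24  24  24  26  26  26  26  24  18  20
196   18  20  20  17  23  26  33  29  28  27  26  28  25  21  20  21  25  26  27  26  24  22
200   20  20  21  19  22  25  27  29  29  29  30  30  26  22  20  20  22  19  22  21  22  22
204   23  24  22  20  24  27  28  28  28  30  28  27  25  22  21  21  21  22  20  21  22  20
208   26  28  28  27  28  37  61  67  60  62  79  57  26  24  23  21  22  23  22  23  24  24
212   32  30  29  30  28  32  50  79  76  84  79  46  29  32  27  30  27  26  26  25  25  24
216   33  32  31  30  33  31  32  29  32  32  33  30  31  29  31  30  33  29  31  29  30  31
```

```bash
python3 - <<'E'
from h import *
c=shot("wrist")
for u,v in [(359.5,118),(359.5,126),(359,133),(358.2,150),(357.6,170),(357,185),(357,209),(356.5,213)]: print(u,v,onz(c,u,v,.136).round(4))
E=[(271.9,61.3),(310.8,59.9),(310.3,15),(272,16.6)]
P=np.array([onz(c,*e,.062)[:2] for e in E]);print(P.round(4),P.mean(0))
print(np.degrees([np.arctan2(*(P[1]-P[0])[::-1]),np.arctan2(*(P[2]-P[3])[::-1]),90-0+0*1-0]),np.degrees(np.arctan2(-(P[3]-P[0])[0],(P[3]-P[0])[1])),np.degrees(np.arctan2(-(P[2]-P[1])[0],(P[2]-P[1])[1])))
c2=shot("scene")
for u,v in [(225+185/4,140+400/4),(225+268/4,140+303/4),(225+195/4,140+385/4)]: print(onz(c2,u,v,.136).round(4))
E
```

```text
359.5 118 [ 0.559  -0.0158  0.136 ]
359.5 126 [ 0.5591 -0.0219  0.136 ]
359 133 [ 0.5588 -0.0274  0.136 ]
358.2 150 [ 0.5585 -0.0406  0.136 ]
357.6 170 [ 0.5584 -0.0564  0.136 ]
357 185 [ 0.5583 -0.0684  0.136 ]
357 209 [ 0.5589 -0.0884  0.136 ]
356.5 213 [ 0.5587 -0.0918  0.136 ]
[[0.4806 0.0409]
 [0.5194 0.0413]
 [0.5187 0.0892]
 [0.4801 0.0889]] [0.49968034 0.06508279]
[6.05992483e-01 4.76388925e-01 5.15662016e+03] 0.5702571434870373 0.8370997839648132
[ 0.5598 -0.0214  0.136 ]
[ 0.5585 -0.0896  0.136 ]
[ 0.5608 -0.0308  0.136 ]
```

```bash
python3 -m jog '[{"dx":11,"dy":14,"dz":0,"ax":0,"ay":0,"az":0},{"dx":10,"dy":14,"dz":0,"ax":0,"ay":0,"az":0},{"dx":0,"dy":0,"dz":25,"ax":0,"ay":0,"az":0},{"dx":0,"dy":0,"dz":25,"ax":0,"ay":0,"az":0},{"dx":0,"dy":0,"dz":25,"ax":0,"ay":0,"az":0},{"dx":0,"dy":0,"dz":20,"ax":0,"ay":0,"az":0},{"dx":0,"dy":0,"dz":20,"ax":0,"ay":0,"az":0},{"dx":0,"dy":0,"dz":0,"ax":0,"ay":0,"az":0},{"dx":0,"dy":0,"dz":0,"ax":0,"ay":0,"az":0}]' && python3 -m jog '[{"dx":0,"dy":0,"dz":0,"ax":0,"ay":0,"az":0},{"dx":0,"dy":0,"dz":0,"ax":0,"ay":0,"az":0},{"dx":0,"dy":0,"dz":0,"ax":0,"ay":0,"az":0},{"dx":0,"dy":0,"dz":0,"ax":0,"ay":0,"az":0},{"dx":0,"dy":0,"dz":0,"ax":0,"ay":0,"az":0},{"dx":0,"dy":0,"dz":0,"ax":0,"ay":0,"az":0},{"dx":0,"dy":0,"dz":0,"ax":0,"ay":0,"az":0},{"dx":0,"dy":0,"dz":0,"ax":0,"ay":0,"az":0}]' 0 50
python3 - <<'E'
from h import *
s,R,p=tool_state();print(s["width"],s["grip_force"],p,s["wrist_force"])
c=shot("scene");cv2.imwrite("pics/lv.png",cv2.resize(c["img"][150:310,200:360,::-1],None,fx=3.7,fy=3.7))
th=np.linspace(0,.9,13);a=.26-th
print(np.c_[th,110*np.sin(a)-110*np.sin(.26),110*np.cos(a)-110*np.cos(.26)].round(2))
E
```

```text
time: 3.62
tool_pos: [0.5584, -0.0594, 0.2884]
tcp_rot: [-2.217, -2.222, 0.003]
wrist_force: [-0.1, 0.2, 0.2]
width: 0.994
grip_force: 0.0
time: 4.28
tool_pos: [0.5587, -0.0601, 0.2905]
tcp_rot: [2.218, 2.223, 0.001]
wrist_force: [-1.7, 0.7, 4.8]
width: 0.168
grip_force: 48.7
0.1681792092289609 48.659827709198 [ 0.55870597 -0.06007926  0.29049551] [-1.65295196  0.68497788  4.76303886]
[[ 0.000e+00  0.000e+00  0.000e+00]
 [ 8.000e-02 -8.040e+00  1.820e+00]
 [ 1.500e-01 -1.620e+01  3.030e+00]
 [ 2.200e-01 -2.443e+01  3.630e+00]
 [ 3.000e-01 -3.268e+01  3.610e+00]
 [ 3.800e-01 -4.090e+01  2.970e+00]
 [ 4.500e-01 -4.905e+01  1.720e+00]
 [ 5.200e-01 -5.709e+01 -1.400e-01]
 [ 6.000e-01 -6.496e+01 -2.600e+00]
 [ 6.800e-01 -7.263e+01 -5.640e+00]
 [ 7.500e-01 -8.005e+01 -9.250e+00]
 [ 8.200e-01 -8.717e+01 -1.340e+01]
 [ 9.000e-01 -9.397e+01 -1.807e+01]]
```

View pics/lv.png

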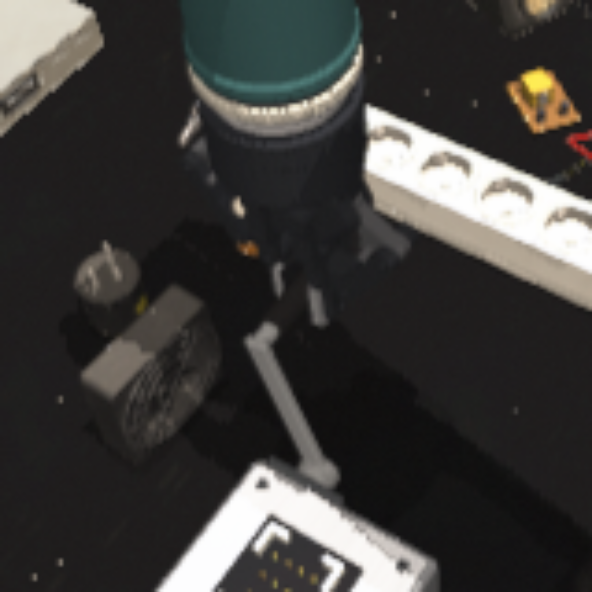

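The crop shows both fingers astride the dark grip bar around (295,290), with fan and bottle clear. Pulling the lever along its arc now.

```bash
python3 -m jog '[{"dx":0,"dy":-8,"dz":-1.8,"ax":0,"ay":0,"az":0},{"dx":0,"dy":-8.2,"dz":-1.2,"ax":0,"ay":0,"az":0},{"dx":0,"dy":-8.2,"dz":-0.6,"ax":0,"ay":0,"az":0},{"dx":0,"dy":-8.2,"dz":0,"ax":0,"ay":0,"az":0},{"dx":0,"dy":-8.2,"dz":0.6,"ax":0,"ay":0,"az":0},{"dx":0,"dy":-8.2,"dz":1.3,"ax":0,"ay":0,"az":0},{"dx":0,"dy":-8,"dz":1.9,"ax":0,"ay":0,"az":0},{"dx":0,"dy":-7.9,"dz":2.5,"ax":0,"ay":0,"az":0},{"dx":0,"dy":-7.7,"dz":3,"ax":0,"ay":0,"az":0},{"dx":0,"dy":-7.4,"dz":3.6,"ax":0,"ay":0,"az":0},{"dx":0,"dy":-7.1,"dz":4.1,"ax":0,"ay":0,"az":0},{"dx":0,"dy":-6.8,"dz":4.7,"ax":0,"ay":0,"az":0},{"dx":0,"dy":0,"dz":0,"ax":0,"ay":0,"az":0},{"dx":0,"dy":0,"dz":0,"ax":0,"ay":0,"az":0}]' && python3 -m jog '[{"dx":0,"dy":-2,"dz":1.5,"ax":0,"ay":0,"az":0},{"dx":0,"dy":-2,"dz":1.5,"ax":0,"ay":0,"az":0},{"dx":0,"dy":0,"dz":0,"ax":0,"ay":0,"az":0},{"dx":0,"dy":0,"dz":0,"ax":0,"ay":0,"az":0}]'
```

```text
time: 5.5
tool_pos: [0.4666, -0.0602, 0.2738]
tcp_rot: [2.215, 2.219, 0.01]
wrist_force: [5.5, 2.4, 4.5]
width: 0.166
grip_force: 54.2
time: 5.83
tool_pos: [0.4636, -0.0602, 0.2718]
tcp_rot: [2.214, 2.217, 0.012]
wrist_force: [5.1, 2.9, 8.5]
width: 0.167
grip_force: 54.6
```

```bash
python3 -m jog '[{"dx":0,"dy":-3,"dz":2.2,"ax":0,"ay":0,"az":0},{"dx":0,"dy":-2,"dz":1.5,"ax":0,"ay":0,"az":0},{"dx":0,"dy":0,"dz":0,"ax":0,"ay":0,"az":0},{"dx":0,"dy":0,"dz":0,"ax":0,"ay":0,"az":0},{"dx":0,"dy":0,"dz":0,"ax":0,"ay":0,"az":0}]'
python3 - <<'E'
from h import *
c=shot("scene","pulled");cv2.imwrite("pics/lv2.png",cv2.resize(c["img"][170:310,220:360,::-1],None,fx=4,fy=4))
E
```

```text
time: 6.25
tool_pos: [0.4613, -0.0603, 0.2711]
tcp_rot: [2.21, 2.213, 0.022]
wrist_force: [9.2, 4.8, 16.0]
width: 0.168
grip_force: 55.4
```

View pics/lv2.png

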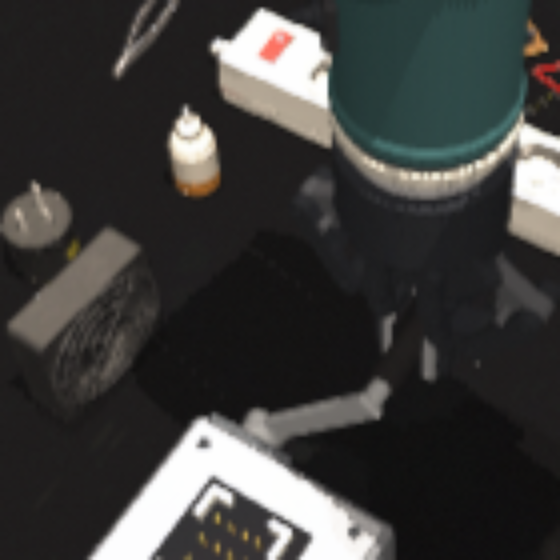

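The lever is at its stop: the arm leans fully towards the robot, and the force climbs steeply with no further travel. Easing it back over 3.25 s.

```bash
python3 -m jog '[{"dx":0,"dy":3,"dz":-2.2,"ax":0,"ay":0,"az":0},{"dx":0,"dy":3,"dz":-2.2,"ax":0,"ay":0,"az":0},{"dx":0,"dy":3,"dz":-2.3,"ax":0,"ay":0,"az":0},{"dx":0,"dy":2.3,"dz":-1.6,"ax":0,"ay":0,"az":0},{"dx":0,"dy":2.3,"dz":-1.6,"ax":0,"ay":0,"az":0},{"dx":0,"dy":2.2,"dz":-1.5,"ax":0,"ay":0,"az":0},{"dx":0,"dy":2.4,"dz":-1.4,"ax":0,"ay":0,"az":0},{"dx":0,"dy":2.4,"dz":-1.4,"ax":0,"ay":0,"az":0},{"dx":0,"dy":2.3,"dz":-1.3,"ax":0,"ay":0,"az":0},{"dx":0,"dy":2.5,"dz":-1.2,"ax":0,"ay":0,"az":0},{"dx":0,"dy":2.5,"dz":-1.2,"ax":0,"ay":0,"az":0},{"dx":0,"dy":2.4,"dz":-1.2,"ax":0,"ay":0,"az":0},{"dx":0,"dy":2.6,"dz":-1,"ax":0,"ay":0,"az":0},{"dx":0,"dy":2.6,"dz":-1,"ax":0,"ay":0,"az":0},{"dx":0,"dy":2.5,"dz":-1,"ax":0,"ay":0,"az":0},{"dx":0,"dy":2.6,"dz":-0.8,"ax":0,"ay":0,"az":0},{"dx":0,"dy":2.7,"dz":-0.8,"ax":0,"ay":0,"az":0},{"dx":0,"dy":2.6,"dz":-0.9,"ax":0,"ay":0,"az":0}]' && python3 -m jog '[{"dx":0,"dy":2.7,"dz":-0.6,"ax":0,"ay":0,"az":0},{"dx":0,"dy":2.7,"dz":-0.6,"ax":0,"ay":0,"az":0},{"dx":0,"dy":2.6,"dz":-0.7,"ax":0,"ay":0,"az":0},{"dx":0,"dy":2.7,"dz":-0.4,"ax":0,"ay":0,"az":0},{"dx":0,"dy":2.7,"dz":-0.4,"ax":0,"ay":0,"az":0},{"dx":0,"dy":2.8,"dz":-0.5,"ax":0,"ay":0,"az":0},{"dx":0,"dy":2.7,"dz":-0.2,"ax":0,"ay":0,"az":0},{"dx":0,"dy":2.7,"dz":-0.2,"ax":0,"ay":0,"az":0},{"dx":0,"dy":2.8,"dz":-0.2,"ax":0,"ay":0,"az":0},{"dx":0,"dy":2.7,"dz":0,"ax":0,"ay":0,"az":0},{"dx":0,"dy":2.7,"dz":0,"ax":0,"ay":0,"az":0},{"dx":0,"dy":2.8,"dz":0,"ax":0,"ay":0,"az":0},{"dx":0,"dy":2.7,"dz":0.2,"ax":0,"ay":0,"az":0},{"dx":0,"dy":2.7,"dz":0.2,"ax":0,"ay":0,"az":0},{"dx":0,"dy":2.8,"dz":0.2,"ax":0,"ay":0,"az":0},{"dx":0,"dy":2.7,"dz":0.4,"ax":0,"ay":0,"az":0},{"dx":0,"dy":2.7,"dz":0.4,"ax":0,"ay":0,"az":0},{"dx":0,"dy":2.8,"dz":0.4,"ax":0,"ay":0,"az":0}]' && python3 -m jog '[{"dx":0,"dy":2.7,"dz":0.6,"ax":0,"ay":0,"az":0},{"dx":0,"dy":2.7,"dz":0.6,"ax":0,"ay":0,"az":0},{"dx":0,"dy":2.6,"dz":0.6,"ax":0,"ay":0,"az":0},{"dx":0,"dy":0,"dz":0,"ax":0,"ay":0,"az":0},{"dx":0,"dy":0,"dz":0,"ax":0,"ay":0,"az":0},{"dx":0,"dy":0,"dz":0,"ax":0,"ay":0,"az":0}]'
```

```text
time: 7.8
tool_pos: [0.5013, -0.0602, 0.2894]
tcp_rot: [-2.218, -2.223, 0.002]
wrist_force: [-2.2, -0.7, -4.3]
width: 0.166
grip_force: 52.5
time: 9.3
tool_pos: [0.5504, -0.06, 0.2911]
tcp_rot: [-2.218, -2.223, 0.001]
wrist_force: [-3.5, -0.6, 1.3]
width: 0.171
grip_force: 54.3
time: 9.8
tool_pos: [0.5586, -0.06, 0.2899]
tcp_rot: [2.219, 2.224, 0.0]
wrist_force: [-1.8, 0.3, 3.4]
width: 0.168
grip_force: 53.5
```

```bash
python3 -m jog '[{"dx":0,"dy":0,"dz":0,"ax":0,"ay":0,"az":0},{"dx":0,"dy":0,"dz":0,"ax":0,"ay":0,"az":0},{"dx":0,"dy":0,"dz":0,"ax":0,"ay":0,"az":0},{"dx":0,"dy":0,"dz":0,"ax":0,"ay":0,"az":0},{"dx":0,"dy":0,"dz":0,"ax":0,"ay":0,"az":0},{"dx":0,"dy":0,"dz":0,"ax":0,"ay":0,"az":0},{"dx":0,"dy":0,"dz":-15,"ax":0,"ay":0,"az":0},{"dx":0,"dy":0,"dz":-30,"ax":0,"ay":0,"az":0},{"dx":0,"dy":0,"dz":-40,"ax":0,"ay":0,"az":0},{"dx":0,"dy":0,"dz":-25,"ax":0,"ay":0,"az":0}]' 1 && python3 -m jog '[{"dx":-34,"dy":0,"dz":0,"ax":0,"ay":0,"az":0},{"dx":-34,"dy":0,"dz":0,"ax":0,"ay":0,"az":0},{"dx":-34,"dy":0,"dz":0,"ax":0,"ay":0,"az":0},{"dx":-34,"dy":0,"dz":0,"ax":0,"ay":0,"az":0},{"dx":-34,"dy":0,"dz":0,"ax":0,"ay":0,"az":0},{"dx":-34,"dy":0,"dz":0,"ax":0,"ay":0,"az":0},{"dx":-34,"dy":0,"dz":0,"ax":0,"ay":0,"az":0},{"dx":-34,"dy":0,"dz":0,"ax":0,"ay":0,"az":0},{"dx":-34,"dy":0,"dz":0,"ax":0,"ay":0,"az":0},{"dx":-34,"dy":0,"dz":0,"ax":0,"ay":0,"az":0},{"dx":0,"dy":0,"dz":0,"ax":0,"ay":0,"az":0},{"dx":0,"dy":0,"dz":0,"ax":0,"ay":0,"az":0},{"dx":0,"dy":0,"dz":0,"ax":0,"ay":0,"az":0}]'
python3 - <<'E'
from h import *
c=shot("wrist","w3");s,R,p=tool_state();im=c["img"]
print(p,proj(c,[.569,-.342,.01]))
hsv=cv2.cvtColor(im,cv2.COLOR_RGB2HSV)
ye=cv2.inRange(hsv,(22,120,110),(35,255,255));br=cv2.inRange(hsv,(8,70,50),(21,255,255))
for nm,m in(("yel",ye),("brown",br)):
    n,l,st,ce=cv2.connectedComponentsWithStats(m)
    for i in range(1,n):
        if st[i,4]>40: print(nm,st[i],ce[i].round(1))
b=proj(c,[.569,-.342,.01]).astype(int);x0=np.clip(b[0]-80,0,480);y0=np.clip(b[1]-60,0,280)
print(x0,y0);cv2.imwrite("pics/w3c.png",cv2.resize(im[y0:y0+120,x0:x0+160,::-1],None,fx=5,fy=5,interpolation=cv2.INTER_CUBIC))
E
```

```text
time: 10.63
tool_pos: [0.5589, -0.0601, 0.4028]
tcp_rot: [2.217, 2.222, 0.003]
wrist_force: [0.7, 0.1, 1.1]
width: 1.0
grip_force: 0.0
time: 11.72
tool_pos: [0.5591, -0.3999, 0.3992]
tcp_rot: [-2.219, -2.222, -0.001]
wrist_force: [-0.2, 0.5, -0.5]
width: 1.003
grip_force: 0.0
[ 0.5592829  -0.39925681  0.39931184] [330.74435691 122.34794174]
yel [ 618    0   22   66 1094] [629.5  32.5]
yel [203 153  29  31 662] [217.1 168.3]
yel [260 195   6  11  59] [262.6 200.2]
yel [195 241  10   7  50] [199.6 243.8]
yel [398 293  12   6  58] [403.6 295.7]
brown [584  18  56 168 482] [606.1 116.2]
brown [573  72  26  42 511] [585.3  90.5]
brown [ 305  102   54   51 1455] [331.4 127.1]
brown [ 218  138   60  110 2609] [249.1 191.7]
brown [279 158  17  29 199] [284.7 172.6]
brown [359 180  19  27 352] [368.9 192.8]
250 62
```

View pics/w3c.png

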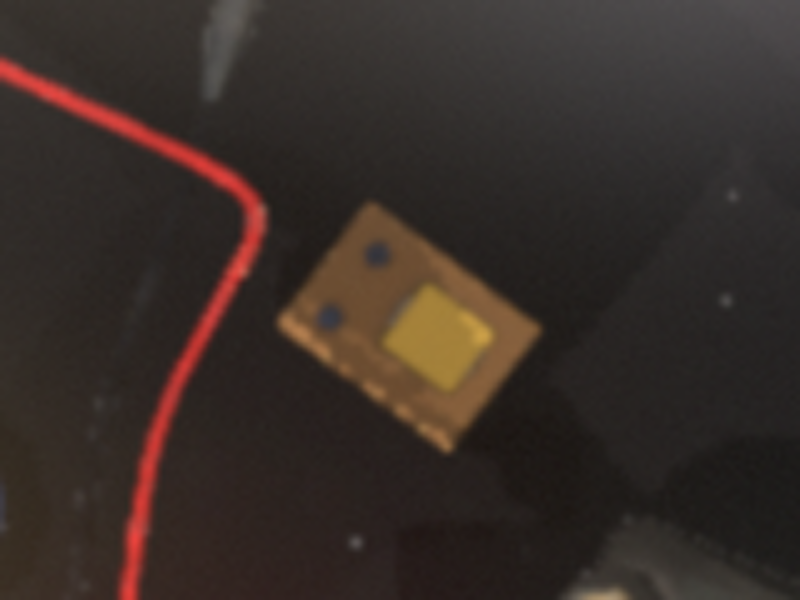

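The crop (offset 250,62, ×5) shows the brown board with corners at (372,203), (540,330), (450,450) and (280,322). The transformer is at (438,337), towards the lower right, and the blue cylinders are at the upper-left end. The red lead passes clear to the left.

```bash
cat > board.py <<'E'
from h import *
def board(c,zt=.005,roi=None):
    hsv=cv2.cvtColor(c["img"],cv2.COLOR_RGB2HSV)
    m=cv2.inRange(hsv,(8,70,50),(35,255,255))
    if roi: k=np.zeros_like(m);k[roi[1]:roi[3],roi[0]:roi[2]]=1;m*=k
    m=cv2.morphologyEx(m,cv2.MORPH_CLOSE,np.ones((5,5)))
    n,l,st,ce=cv2.connectedComponentsWithStats(m);i=1+np.argmax(st[1:,4])
    k,_=cv2.findContours((l==i).astype(np.uint8),0,1);k=max(k,key=len)
    P=np.array([onz(c,x,y,zt)[:2]*1000 for x,y in k[:,0]]).astype(np.float32)
    r=cv2.minAreaRect(P)
    m2=cv2.inRange(hsv,(21,90,60),(35,255,255))*(l==i)
    ys,xs=np.where(m2>0);Q=np.array([onz(c,x,y,zt+.016)[:2]*1000 for x,y in zip(xs,ys)]).astype(np.float32)
    return r,cv2.minAreaRect(Q),len(xs)
E
python3 - <<'E'
from board import *
for _ in range(2):
    c=shot("wrist");print(board(c,.005,(290,90,375,165)))
s,R,p=tool_state();print(p)
E
```

```text
Traceback (most recent call last):
  File "board.py", line 13, in board
    return r,cv2.minAreaRect(Q),len(xs)
             ~~~~~~~~~~~~~~~^^^
cv2.error: OpenCV(4.12.0) /io/opencv/modules/imgproc/src/convhull.cpp:143: error: (-215:Assertion failed) total >= 0 && (depth == CV_32F || depth == CV_32S) in function 'convexHull'
```

```bash
sed -i 's/inRange(hsv,(21,90,60),(35,255,255))/inRange(hsv,(YH,90,60),(35,255,255))/; s/^def/YH=19\ndef/' board.py; python3 - <<'E'
import board as B
from board import *
c=shot("wrist");h=cv2.cvtColor(c["img"],cv2.COLOR_RGB2HSV)
for v,u in [(129,338),(126,336),(131,332),(120,325),(138,345),(122,345)]: print(h[v,u])
for y in (17,18,19,20):
    B.YH=y
    try: print(B.board(c,.005,(290,90,375,165)))
    except cv2.error: print(y,"none")
E
```

```text
[ 20 165 164]
[ 20 165 164]
[ 20 165 165]
[ 14 136 107]
[ 14 140 133]
[ 14 138 133]
(((569.78271484375, -347.6104736328125), (39.1204833984375, 52.531681060791016), 53.6785774230957), ((579.4983520507812, -350.15283203125), (21.653297424316406, 28.436138153076172), 56.73222732543945), 314)
(((569.78271484375, -347.6104736328125), (39.1204833984375, 52.531681060791016), 53.6785774230957), ((575.67724609375, -349.2417297363281), (18.503477096557617, 20.2278995513916), 52.86227798461914), 293)
(((569.78271484375, -347.6104736328125), (39.1204833984375, 52.531681060791016), 53.6785774230957), ((575.72265625, -349.31744384765625), (17.535053253173828, 19.70209312438965), 53.78007507324219), 268)
(((569.78271484375, -347.6104736328125), (39.1204833984375, 52.531681060791016), 53.6785774230957), ((575.6552734375, -349.3927917480469), (16.318357467651367, 18.08028793334961), 54.96323776245117), 223)
```

```bash
python3 -m jog '[{"dx":25,"dy":8.2,"dz":0,"ax":0,"ay":0,"az":0},{"dx":25,"dy":8.2,"dz":0,"ax":0,"ay":0,"az":0},{"dx":0,"dy":0,"dz":15,"ax":0,"ay":0,"az":-6.7},{"dx":0,"dy":0,"dz":15,"ax":0,"ay":0,"az":-6.7},{"dx":0,"dy":0,"dz":15,"ax":0,"ay":0,"az":-6.7},{"dx":0,"dy":0,"dz":15,"ax":0,"ay":0,"az":-6.7},{"dx":0,"dy":0,"dz":15,"ax":0,"ay":0,"az":-6.7},{"dx":0,"dy":0,"dz":15,"ax":0,"ay":0,"az":-6.7},{"dx":0,"dy":0,"dz":15,"ax":0,"ay":0,"az":-6.7},{"dx":0,"dy":0,"dz":15,"ax":0,"ay":0,"az":-6.8},{"dx":0,"dy":0,"dz":0,"ax":0,"ay":0,"az":0},{"dx":0,"dy":0,"dz":0,"ax":0,"ay":0,"az":0},{"dx":0,"dy":0,"dz":0,"ax":0,"ay":0,"az":0}]' 0.6
python3 - <<'E'
from h import *
a=np.radians(53.7);Rt=np.array([[-np.sin(a),np.cos(a),0],[np.cos(a),np.sin(a),0],[0,0,-1]])
print(delta([.5757,-.3494,.180],Rt))
E
```

```text
time: 12.95
tool_pos: [0.5761, -0.3494, 0.2808]
tcp_rot: [0.978, 2.984, -0.0]
wrist_force: [0.2, -0.3, 0.2]
width: 0.597
grip_force: 0.0
(array([  0.4,  -0.2, 100.8]), array([0.01, 0.07, 0.03]))
```

```bash
python3 -m jog '[{"dx":0,"dy":0,"dz":25,"ax":0,"ay":0,"az":0},{"dx":0,"dy":0,"dz":25,"ax":0,"ay":0,"az":0},{"dx":0,"dy":0,"dz":20,"ax":0,"ay":0,"az":0},{"dx":0,"dy":0,"dz":15,"ax":0,"ay":0,"az":0},{"dx":0,"dy":0,"dz":10,"ax":0,"ay":0,"az":0},{"dx":0,"dy":0,"dz":5,"ax":0,"ay":0,"az":0},{"dx":0,"dy":0,"dz":0,"ax":0,"ay":0,"az":0},{"dx":0,"dy":0,"dz":0,"ax":0,"ay":0,"az":0},{"dx":0,"dy":0,"dz":0,"ax":0,"ay":0,"az":0}]' && python3 -m jog '[{"dx":0,"dy":0,"dz":0,"ax":0,"ay":0,"az":0},{"dx":0,"dy":0,"dz":0,"ax":0,"ay":0,"az":0},{"dx":0,"dy":0,"dz":0,"ax":0,"ay":0,"az":0},{"dx":0,"dy":0,"dz":0,"ax":0,"ay":0,"az":0},{"dx":0,"dy":0,"dz":0,"ax":0,"ay":0,"az":0},{"dx":0,"dy":0,"dz":0,"ax":0,"ay":0,"az":0},{"dx":0,"dy":0,"dz":0,"ax":0,"ay":0,"az":0}]' 0 50
```

```text
time: 13.7
tool_pos: [0.5763, -0.3505, 0.1813]
tcp_rot: [0.975, 2.984, -0.001]
wrist_force: [-0.7, 0.1, -0.1]
width: 0.594
grip_force: 0.0
time: 14.28
tool_pos: [0.576, -0.3503, 0.1808]
tcp_rot: [0.975, 2.985, -0.001]
wrist_force: [0.5, 0.5, 5.3]
width: 0.195
grip_force: 51.9
```

```bash
python3 -m jog '[{"dx":0,"dy":0,"dz":-10,"ax":0,"ay":0,"az":0},{"dx":0,"dy":0,"dz":-20,"ax":0,"ay":0,"az":0},{"dx":0,"dy":0,"dz":-24,"ax":0,"ay":0,"az":0},{"dx":0,"dy":0,"dz":-24,"ax":0,"ay":0,"az":0},{"dx":0,"dy":0,"dz":-24,"ax":0,"ay":0,"az":5.3},{"dx":0,"dy":0,"dz":-24,"ax":0,"ay":0,"az":5.3},{"dx":0,"dy":0,"dz":-24,"ax":0,"ay":0,"az":5.3},{"dx":0,"dy":0,"dz":-24,"ax":0,"ay":0,"az":5.3},{"dx":0,"dy":0,"dz":-16,"ax":0,"ay":0,"az":5.3},{"dx":0,"dy":0,"dz":0,"ax":0,"ay":0,"az":5.3},{"dx":0,"dy":0,"dz":0,"ax":0,"ay":0,"az":5.3},{"dx":0,"dy":0,"dz":0,"ax":0,"ay":0,"az":5.3},{"dx":0,"dy":0,"dz":0,"ax":0,"ay":0,"az":5.3},{"dx":0,"dy":0,"dz":0,"ax":0,"ay":0,"az":5.4},{"dx":0,"dy":0,"dz":0,"ax":0,"ay":0,"az":0},{"dx":0,"dy":0,"dz":0,"ax":0,"ay":0,"az":0}]'
python3 - <<'E'
from h import *
a=np.radians(.6);Rt=np.array([[-np.sin(a),np.cos(a),0],[np.cos(a),np.sin(a),0],[0,0,-1]])
print(delta([.502,.059,.372],Rt))
c=shot("wrist","held")
E
```

```text
time: 15.62
tool_pos: [0.5753, -0.3498, 0.3694]
tcp_rot: [-2.203, -2.238, 0.0]
wrist_force: [-0.8, 0.7, -1.3]
width: 0.191
grip_force: 51.2
(array([409.9, -67. ,  -2.3]), array([-0.05, -0.04,  0.28]))
```

View pics/held.png

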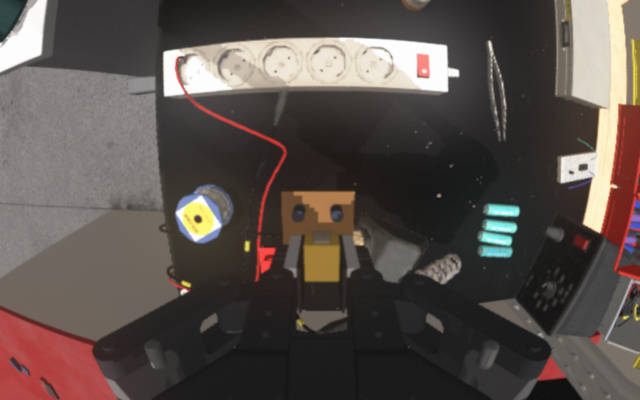

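The held view shows the board gripped by the yellow block at (322,262) with its front edge level at rows 191–243 and square to the tool. Strip and reel are undisturbed. That was my tenth picture; from here I work numerically.

```bash
python3 -m jog '[{"dx":15,"dy":-2,"dz":0,"ax":0,"ay":0,"az":0},{"dx":29,"dy":-5,"dz":0,"ax":0,"ay":0,"az":0},{"dx":29,"dy":-5,"dz":0,"ax":0,"ay":0,"az":0},{"dx":29,"dy":-5,"dz":0,"ax":0,"ay":0,"az":0},{"dx":29,"dy":-5,"dz":0,"ax":0,"ay":0,"az":0},{"dx":29,"dy":-5,"dz":0,"ax":0,"ay":0,"az":0},{"dx":29,"dy":-5,"dz":0,"ax":0,"ay":0,"az":0},{"dx":29,"dy":-5,"dz":0,"ax":0,"ay":0,"az":0},{"dx":29,"dy":-5,"dz":0,"ax":0,"ay":0,"az":0},{"dx":29,"dy":-5,"dz":0,"ax":0,"ay":0,"az":0},{"dx":29,"dy":-5,"dz":0,"ax":0,"ay":0,"az":0},{"dx":29,"dy":-5,"dz":0,"ax":0,"ay":0,"az":0},{"dx":29,"dy":-5,"dz":0,"ax":0,"ay":0,"az":0},{"dx":29,"dy":-5,"dz":0,"ax":0,"ay":0,"az":0},{"dx":18,"dy":0,"dz":0,"ax":0,"ay":0,"az":0},{"dx":0,"dy":0,"dz":0,"ax":0,"ay":0,"az":0},{"dx":0,"dy":0,"dz":0,"ax":0,"ay":0,"az":0},{"dx":0,"dy":0,"dz":0,"ax":0,"ay":0,"az":0}]'
python3 - <<'E'
from h import *
c=shot("wrist","over");s,R,p=tool_state();print(p)
zb=p[2]-.1808;im=c["img"];hsv=cv2.cvtColor(im,cv2.COLOR_RGB2HSV)
m=cv2.inRange(hsv,(8,70,50),(35,255,255));m[:170]=0;m[300:]=0;m[:,:260]=0;m[:,380:]=0
m=cv2.morphologyEx(m,cv2.MORPH_CLOSE,np.ones((3,3)))
def tl(P): return (R.T@(P-p)*1000).round(1)[:2]
for r in range(190,240,6):
    x=np.where(m[r])[0]
    if len(x)>20: print(r,x.min(),x.max(),tl(onz(c,x.min()-.5,r,zb+.005)),tl(onz(c,x.max()+.5,r,zb+.005)))
for col in range(288,352,8):
    y=np.where(m[:,col])[0]
    if len(y): print("far edge",col,y.min(),tl(onz(c,col,y.min()-.5,zb+.005)))
g=im.min(axis=2);w=((g>140)*255).astype(np.uint8)
n,l,st,ce=cv2.connectedComponentsWithStats(w)
for i in range(1,n):
    if 40<st[i,4]<20000 and 200<ce[i][0]<450: print("white",st[i],ce[i].round(1),onz(c,*ce[i],.062).round(4))
# scene cam
c=shot("scene","over_s")
E
```

```text
time: 17.17
tool_pos: [0.503, 0.0591, 0.3697]
tcp_rot: [2.205, 2.237, -0.001]
wrist_force: [-0.3, -0.2, -0.6]
width: 0.193
grip_force: 51.2
[0.50314243 0.05866421 0.36968257]
196 282 352 [ 29.8 -19.9] [29.9 14.6]
202 282 352 [ 26.7 -20. ] [26.8 14.7]
208 282 352 [ 23.7 -20.1] [23.8 14.8]
214 282 351 [ 20.5 -20.2] [20.6 14.4]
220 283 351 [ 17.4 -19.9] [17.5 14.5]
226 283 351 [ 14.2 -20. ] [14.3 14.6]
232 283 351 [ 10.9 -20.1] [11.  14.8]
238 282 339 [  7.6 -20.8] [7.8 8.8]
far edge 288 192 [ 32.1 -16.7]
far edge 296 192 [ 32.1 -12.8]
far edge 304 191 [32.6 -8.9]
far edge 312 192 [32.1 -5. ]
far edge 320 192 [32.1 -1.2]
far edge 328 192 [32.1  2.7]
far edge 336 192 [32.1  6.6]
far edge 344 192 [32.1 10.4]
white [392  98   6  13  42] [394.7 103.9] [0.5669 0.1383 0.062 ]
white [ 258  111  123  128 7915] [320.5 157.4] [0.5014 0.0876 0.062 ]
white [293 147  15  19 138] [298.  153.1] [0.4811 0.0912 0.062 ]
white [331 148  15  19 132] [339.7 153.9] [0.5185 0.0911 0.062 ]
```

```bash
python3 -m jog '[{"dx":0,"dy":0,"dz":20,"ax":0,"ay":0,"az":0},{"dx":0,"dy":0,"dz":20,"ax":0,"ay":0,"az":0},{"dx":0,"dy":0,"dz":20,"ax":0,"ay":0,"az":0},{"dx":0,"dy":0,"dz":20,"ax":0,"ay":0,"az":0},{"dx":0,"dy":0,"dz":12,"ax":0,"ay":0,"az":0},{"dx":0,"dy":0,"dz":8,"ax":0,"ay":0,"az":0},{"dx":0,"dy":0,"dz":0,"ax":0,"ay":0,"az":0},{"dx":0,"dy":0,"dz":0,"ax":0,"ay":0,"az":0},{"dx":0,"dy":0,"dz":0,"ax":0,"ay":0,"az":0},{"dx":0,"dy":0,"dz":0,"ax":0,"ay":0,"az":0}]'
cat > fin.py <<'E'
from h import *
def go():
    c=shot("wrist");s,R,p=tool_state();print("tcp",p.round(4),"yaw",np.degrees(np.arctan2(-R[0,0],R[1,0])).round(2),"tilt",R[:,2].round(4))
    zb=p[2]-.1808;im=c["img"];hsv=cv2.cvtColor(im,cv2.COLOR_RGB2HSV);g=im.min(axis=2)
    m=cv2.inRange(hsv,(8,70,50),(35,255,255));m[:170]=0;m[236:]=0;m[:,:260]=0;m[:,380:]=0
    m=cv2.morphologyEx(m,cv2.MORPH_CLOSE,np.ones((3,3)))
    rows=[r for r in range(198,234)]
    L=np.array([onz(c,np.where(m[r])[0].min()-.5,r,zb+.005)[:2] for r in rows]);Rr=np.array([onz(c,np.where(m[r])[0].max()+.5,r,zb+.005)[:2] for r in rows])
    F=np.array([onz(c,u,np.where(m[:,u])[0].min()-.5,zb+.005)[:2] for u in range(290,346)])
    fit=lambda P,i:np.polyfit(P[:,i],P[:,1-i],1)
    print("board L/R x",np.median(L[:,0]).round(4),np.median(Rr[:,0]).round(4),"far y",np.median(F[:,1]).round(4),"slopes deg",np.degrees([-fit(L,1)[0],-fit(Rr,1)[0],fit(F,0)[0]]).round(2))
    w=((g>130)*255).astype(np.uint8);n,l,st,ce=cv2.connectedComponentsWithStats(w)
    for i in range(1,n):
        x,y,a,b,ar=st[i]
        if 25<ar<1500 and 230<ce[i][0]<410 and 90<ce[i][1]<300 and not 300>ar>2000:
            k,_=cv2.findContours((l==i).astype(np.uint8),0,1)
            P=np.array([onz(c,*q,.062)[:2]*1000 for q in k[0][:,0]]).astype(np.float32)
            print("white",st[i],"z62 x",P[:,0].min().round(1),P[:,0].max().round(1),"y",P[:,1].min().round(1),P[:,1].max().round(1))
    return c
E
python3 - <<'E'
from fin import *
c=go();im=c["img"].min(axis=2)
for r in range(100,240,5): print(r,''.join('%4d'%v for v in im[r,256:386:4]))
E
```

```text
time: 18.1
tool_pos: [0.5041, 0.0591, 0.2711]
tcp_rot: [2.206, 2.234, 0.003]
wrist_force: [0.7, -0.4, -0.6]
width: 0.197
grip_force: 51.2
tcp [0.504  0.0592 0.271 ] yaw 0.74 tilt [ 2.5e-03  2.0e-04 -1.0e+00]
board L/R x 0.4843 0.5199 far y 0.0908 slopes deg [-0.57  3.13 -0.61]
white [274 165  24  31 373] z62 x 476.0 489.6 y 79.6 97.8
white [333 166  23  26 328] z62 x 510.6 523.7 y 82.6 97.7
white [278 236   5   9  41] z62 x 477.1 479.7 y 47.4 53.0
white [304 281  35   8 273] z62 x 493.3 516.1 y 15.0 20.8
100   87  88  90  90  91  93  94  95  95  96  96  96  97  97  98  98  97  97  97  98  98  98  97  97  96  95  94  93  92  91  90  89  87
105   91  94  95  96  96  98  99  99 100 102 103 103 102 103 103 103 103 103 103 103 102 103 102 103 101 101 100  99  97  97  95  93  92
110  138 142 147 152 153 155 157 158 160 160 163 162 161 163 163 163 161 160 159 157 156 159 156 153 148 143 140 134 127 117 111 105 100
115  213 216 218 219 218 218 219 218 218 220 220 220 219 219 219 219 218 216 218 216 217 225 227 234 234 233 232 231 230 230 228 227 224
120  254 255 255 254 254 255 255 255 255 2
[... 2545 characters left out ...]
188 190 190 191
215  183 181 185 149  73  74  73  81  80  80  81  79  75  77  75  77  77  76  77  78  80  79  79  79  80  70  86 187 189 186 187 189 190
220  182 179 180 150  70  68  68  77  77  75  77  77  72  73  73  73  73  73  72  74  76  79  75  75  75  66  93 185 187 185 186 189 189
225  180 179 180 153  65  65  64  73  74  72  72  70  70  71  71  70  70  71  72  70  71  72  73  72  74  65 107 184 185 183 185 191 190
230  180 179 177 160  63  62  61  72  71  70  71  67  68  68  68  71  69  70  70  68  72  70  69  70  70  61 112 189 224 223 225 229 228
235  178 178 174 160  60  60 130  72  69  90  92  86  53  57  57  87  83  82  82  58  58  57  92  92  80  64 164 225 226 225 226 228 226
```

```bash
python3 - <<'E'
from h import *
c=shot("wrist");im=c["img"].astype(int)
for r in range(160,172): print(r,[im[r,u].min() for u in (278,284,290,338,344,350)], (onz(c,284,r,.062)[1]*1e3).round(1))
p=tool_state()[2];zb=p[2]-.1808
for r in range(186,204): print(r,[tuple(im[r,u].tolist()) for u in (292,320,345)], (onz(c,320,r,zb+.005)[1]*1e3).round(1))
for u in range(270,300): print(u,im[174,u].min(),im[184,u].min(),im[215,u].tolist(),(onz(c,u,180,.062)[0]*1e3).round(1),(onz(c,u,215,zb+.005)[0]*1e3).round(1))
for u in range(340,362): print(u,im[174,u].min(),im[184,u].min(),im[215,u].tolist(),(onz(c,u,180,.062)[0]*1e3).round(1),(onz(c,u,215,zb+.005)[0]*1e3).round(1))
E
```

```text
160 [np.int64(127), np.int64(127), np.int64(127), np.int64(125), np.int64(128), np.int64(125)] 100.8
161 [np.int64(127), np.int64(127), np.int64(127), np.int64(124), np.int64(127), np.int64(121)] 100.2
162 [np.int64(126), np.int64(127), np.int64(126), np.int64(124), np.int64(125), np.int64(119)] 99.6
163 [np.int64(126), np.int64(126), np.int64(126), np.int64(123), np.int64(123), np.int64(120)] 99.1
164 [np.int64(126), np.int64(126), np.int64(126), np.int64(124), np.int64(119), np.int64(118)] 98.5
165 [np.int64(132), np.int64(133), np.int64(132), np.int64(126), np.int64(122), np.int64(121)] 97.9
166 [np.int64(157), np.int64(155), np.int64(151), np.int64(141), np.int64(135), np.int64(131)] 97.3
167 [np.int64(201), np.int64(196), np.int64(189), np.int64(159), np.int64(152), np.int64(153)] 96.7
168 [np.int64(244), np.int64(242), np.int64(239), np.int64(184), np.int64(183), np.int64(192)] 96.1
169 [np.int64(254), np.int64(254), np.int64(254), np.int64(210), np.int64(218), np.int64(230)] 95.5
170 [np.int64(254), np.int64(254), np.int64(254), np.int64(222), np.int64(226), np.int64(243)] 94.
[... 2386 characters left out ...]
 78] 516.5 514.6
344 176 99 [122, 97, 78] 517.1 515.1
345 176 99 [126, 99, 79] 517.7 515.6
346 178 109 [128, 100, 79] 518.3 516.1
347 184 133 [128, 100, 80] 518.9 516.6
348 195 168 [127, 101, 80] 519.5 517.1
349 209 197 [128, 102, 81] 520.1 517.6
350 220 208 [128, 101, 80] 520.6 518.1
351 231 209 [128, 101, 81] 521.2 518.6
352 236 206 [126, 100, 81] 521.8 519.1
353 233 190 [110, 90, 77] 522.4 519.5
354 206 157 [87, 78, 73] 523.0 520.0
355 142 117 [76, 73, 71] 523.6 520.5
356 112 103 [76, 72, 71] 524.2 521.0
357 111 102 [76, 72, 71] 524.8 521.5
358 110 102 [76, 72, 71] 525.4 522.1
359 110 102 [77, 74, 72] 526.0 522.6
360 110 102 [84, 80, 80] 526.6 523.1
361 111 102 [125, 120, 118] 527.2 523.6
```

```bash
python3 -m jog '[{"dx":0.4,"dy":-1,"dz":3,"ax":0,"ay":0,"az":0},{"dx":0.4,"dy":-1,"dz":5,"ax":0,"ay":0,"az":0},{"dx":0,"dy":0,"dz":5,"ax":0,"ay":0,"az":0},{"dx":0,"dy":0,"dz":3,"ax":0,"ay":0,"az":0},{"dx":0,"dy":0,"dz":2,"ax":0,"ay":0,"az":0},{"dx":0,"dy":0,"dz":0,"ax":0,"ay":0,"az":0},{"dx":0,"dy":0,"dz":0,"ax":0,"ay":0,"az":0},{"dx":0,"dy":0,"dz":0,"ax":0,"ay":0,"az":0},{"dx":0,"dy":0,"dz":0,"ax":0,"ay":0,"az":0},{"dx":0,"dy":0,"dz":0,"ax":0,"ay":0,"az":0},{"dx":0,"dy":0,"dz":0,"ax":0,"ay":0,"az":0}]'
python3 - <<'E'
from fin import *
c=go();im=c["img"].astype(int);p=tool_state()[2];zb=p[2]-.1808;print("underside",zb)
for r in range(160,204): print(r,im[r,280].min(),im[r,284].min(),im[r,345].min(),im[r,320].tolist(),(onz(c,282,r,.062)[1]*1e3).round(1),(onz(c,320,r,zb)[1]*1e3).round(1))
for u in list(range(270,290))+list(range(344,362)): print(u,im[184,u].min(),im[220,u].tolist(),(onz(c,u,184,.062)[0]*1e3).round(1),(onz(c,u,220,zb+.005)[0]*1e3).round(1))
E
```

```text
time: 19.12
tool_pos: [0.5014, 0.0599, 0.2519]
tcp_rot: [2.207, 2.235, 0.001]
wrist_force: [0.4, 0.1, -1.3]
width: 0.194
grip_force: 51.2
tcp [0.5014 0.0599 0.2519] yaw 0.73 tilt [ 4.e-04  0.e+00 -1.e+00]
board L/R x 0.4811 0.5168 far y 0.0916 slopes deg [-1.43  2.67  0.81]
white [276 174  23  32 298] z62 x 476.7 488.4 y 80.1 97.2
white [341 175  24  32 358] z62 x 511.0 523.3 y 80.1 97.1
white [303 282  38  23 772] z62 x 490.5 513.3 y 16.4 32.6
underside 0.07107317292467294
160 184 183 217 [206, 205, 202] 104.6 106.2
161 120 120 138 [127, 126, 124] 104.0 105.7
162 101 100 102 [102, 100, 99] 103.5 105.2
163 103 102 101 [103, 101, 100] 103.0 104.7
164 102 102 104 [104, 102, 101] 102.4 104.2
165 101 102 104 [103, 100, 99] 101.9 103.7
166 101 102 103 [102, 100, 99] 101.4 103.2
167 101 101 99 [102, 99, 99] 100.9 102.7
168 101 100 96 [101, 98, 98] 100.3 102.2
169 100 100 95 [102, 99, 98] 99.8 101.7
170 100 100 93 [101, 98, 97] 99.3 101.2
171 100 100 92 [100, 97, 97] 98.7 100.7
172 105 105 91 [97, 95, 95] 98.2 100.2
173 119 118 99 [96, 94, 94] 97.7 99.7
174 134 132 114 [91, 89, 88] 97.1 99.
[... 1660 characters left out ...]
1 483.3
287 87 [110, 86, 66] 482.6 483.8
288 88 [110, 85, 65] 483.1 484.3
289 87 [109, 85, 65] 483.6 484.8
344 94 [108, 83, 63] 512.7 512.2
345 95 [107, 82, 62] 513.2 512.7
346 95 [109, 83, 63] 513.7 513.2
347 96 [109, 83, 64] 514.2 513.7
348 97 [108, 83, 64] 514.8 514.2
349 97 [110, 85, 66] 515.3 514.7
350 97 [111, 85, 66] 515.8 515.2
351 98 [109, 84, 65] 516.4 515.7
352 98 [105, 81, 63] 516.9 516.2
353 100 [89, 72, 60] 517.4 516.7
354 102 [68, 60, 55] 518.0 517.2
355 109 [61, 57, 56] 518.5 517.7
356 133 [61, 58, 57] 519.0 518.2
357 177 [60, 57, 55] 519.6 518.7
358 207 [63, 60, 58] 520.1 519.2
359 219 [63, 60, 59] 520.6 519.7
360 220 [62, 58, 57] 521.2 520.2
361 222 [61, 58, 57] 521.7 520.7
```

```bash
python3 -m jog '[{"dx":0,"dy":0.5,"dz":-0.4,"ax":0,"ay":0,"az":0},{"dx":0,"dy":0.5,"dz":-0.4,"ax":0,"ay":0,"az":0},{"dx":0,"dy":0,"dz":0,"ax":0,"ay":0,"az":0},{"dx":0,"dy":0,"dz":0,"ax":0,"ay":0,"az":0},{"dx":0,"dy":0,"dz":0,"ax":0,"ay":0,"az":0},{"dx":0,"dy":0,"dz":0,"ax":0,"ay":0,"az":0},{"dx":0,"dy":0,"dz":0,"ax":0,"ay":0,"az":0},{"dx":0,"dy":0,"dz":0,"ax":0,"ay":0,"az":0},{"dx":0,"dy":0,"dz":0,"ax":0,"ay":0,"az":0},{"dx":0,"dy":0,"dz":0,"ax":0,"ay":0,"az":0}]'
python3 - <<'E'
from fin import *
go();s=bot.read_state();print(np.abs(s["joint_vel"]).max(),s["wrist_force"],s["tool_pos"][2]-.1808)
E
```

```text
time: 20.0
tool_pos: [0.5023, 0.0599, 0.2525]
tcp_rot: [-2.207, -2.236, 0.0]
wrist_force: [0.1, 0.1, -1.2]
width: 0.195
grip_force: 51.2
tcp [0.5023 0.0599 0.2525] yaw 0.74 tilt [ 0.  0. -1.]
board L/R x 0.4819 0.5176 far y 0.0916 slopes deg [-1.42  4.2   0.82]
white [275 174  23  31 316] z62 x 476.8 488.6 y 80.4 97.0
white [340 175  23  31 340] z62 x 511.2 523.1 y 80.5 97.0
white [303 282  38  22 759] z62 x 491.2 514.1 y 16.4 32.2
0.0020219167134314384 [-0.09474927 -0.22387721 -0.22577603] 0.07168792010390332
```

Board centre is at x = 0.4998 against the nest's 0.4999. The underside is 9.7 mm above the locators, and the board is level and still. Handing in.

```bash
python3 -c "
from workcell import bot
print(bot.finish_job())"
```

```text
the job is handed in; nothing more can be done
None
```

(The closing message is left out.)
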